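# Show the base of the open bottle to the inspection camera

### The job

Take the one bottle that has no cap out of the rack and show its base to the small inspection camera: hold it tilted in the air with its mouth up, its underside centred in front of the lens and square to the line of sight, about 100 mm from the lens. Do not touch the camera and leave the two capped bottles standing in the rack. Finish while still holding the bottle there, motionless in the gripper.

Things in the scene. Friction and masses are not known exactly. Their poses are not given: they have to be found in the camera images.
- open_bottle: the bottle to show: an empty plastic bottle without a cap, open threaded neck on top, 80 mm tall, 16 to 32 g. Round body of 45 mm diameter from the underside up to 46 mm, rounded shoulder from 46 to 64 mm, neck of 30 mm diameter from 64 to 80 mm. Origin: centre of its underside; z: along the bottle to its mouth. Grasp it round the body. Stands in any one of the three wells of the rack.
- small_bottle: capped bottle, 39 mm diameter, 75 mm tall, white screw cap; stands in another well and stays there. Origin: centre of the underside, z up.
- large_bottle: capped bottle, 54 mm diameter, 98 mm tall, white screw cap; stands in the remaining well and stays there. Origin: centre of the underside, z up.
- rack: low grey plastic block fixed on the bench, 78 mm (x) by 246 mm (y) by 22 mm high, with three round wells of 58 mm diameter, 12 mm deep (well floor 10 mm above the bench), in a row along its y at -80, 0 and +80 mm; the bottles stand loosely in them, with nothing but the block beside them along the rack's x. Origin: centre of its underside on the bench.
- camera_stand: stand of the inspection camera, fixed on the bench: square foot 90 by 90 mm, column and fork, 122 mm high; the camera head tilts in the fork, about an axis along the stand's y, 110 mm above the bench. Origin: centre of the foot's underside. The camera looks to the stand's -x side and upward.
- camera_head (a joint): tilt of the camera head, rad: 0 when it looks level, pi/2 when it looks straight up; stiff, stays as it is found (between 0.8 and 1.1). Not to be moved.
- lens (a point): centre of the lens's front glass (lens barrel 33 mm diameter; camera head 76 mm long, 40 mm wide, 34 mm high, lens 50 mm from the tilt axis). Its axes turn with the head: the line of sight runs from here along -x of this frame, slanting up toward the robot; y is level.
There are look-alikes about, which are no part of the job. What is shaped like the open_bottle but purple or red is not meant.

How it is judged:
By the outcome, as a careful person would: the job done as asked, in the order asked, and still so for the second after the job is handed in, while the arm keeps its last pose, push and grip.
It also fails if it takes over 32 s, if anything falls off the work surface, if the arm or the gripper's body presses on something with over 40 N, if the wrist force passes 120 N, or if a joint passes its speed limit or range.

### The arm

A 6-joint arm with a two-finger parallel gripper is mounted at the origin on a cart in front of the work surface, level with it; the furniture and walls round the work are solid. World frame = base frame: x ahead of the robot, y to its left, z up, the work surface at z = 0. Lengths are in m, angles in rad, forces in N, time in s.
With the tool pointing down it reaches from about 0.25 to 0.8 m from the base axis. Payload 8.5 kg.
Tool frame: the origin (TCP) lies on the centre line of the jaws, within the pads' length; the fingertips stand 19 mm ahead of it and the grasp point (between the pads) is the TCP; z points along the fingers, y is the line along which they close (so a half turn about z gives the same grasp; the last joint's range is limited). The gripper opens to 85 mm and grips with 20 to 120 N. Pads are 22 mm wide; open, the fingers measure 114 mm over their backs; the gripper's body (76 mm by 85 mm) begins 54 mm behind the grasp point. The pads swing forward as they close: fully open they stand 13 mm farther back than shut.
Start: joints at [0, 0.238, -0.013, 1.319, 0, 1.571], TCP at [0.525, -0, 0.25] pointing down, gripper open.
Joint ranges: [-2.66, 2.66], [-1.03, 1.9], [-1.14, 1.46], [-1.82, 2.27], [-1.45, 1.34], [-3.14, 3.14]. Speed limits (rad/s): [2.22, 2.22, 2.79, 3.14, 3.14, 3.14].

### API

Orientations are given as a unit quaternion [x, y, z, w].
In Python, from station import read_state, eyes, workorder gives the robot as it stands.
- The arm moves only by the tool carry_out, never from a script. Its argument "commands" is a list of rows, each a list of 5 numbers: the shift along the tool's x, y, z in cm, then the turn about the tool's z in rad, then the opening, from 0 (shut) to 1 (fully open). In form: [[x, y, z, spin, gripper], ...]. A call has exactly 10 rows; each row shifts and turns the commanded pose from where the row before left it, along the tool's axes as they then stand; what a row does not reach is not made up. A row lasts 1/10 s, in which the tool goes at most 50 mm and 8.59 degrees, less where a joint would pass 70% of its speed; a pose out of reach is approached as far as the arm can. A call is refused whole if a number of a shift passes 5 or a number of a turn 0.15, either way. A call with a gripper value outside its range is refused whole. The fingers move at their own pace and stop on an object; "squeeze" is the grip in N (left out, the last holds). Time passes only in rows, so rows that do not move let the fingers close, or fill a call up. It gives the time, the measured TCP pose, the force, the opening and the grip force at its end, in the units of the state.
- read_state(): the state, without advancing time (a new reading comes with each control period).
- eyes.grab_frame(name): name is "scene" or "side" or "wrist"; returns a dict with "img" (420x560x3 uint8, red, green, blue), "fovy" (degrees; the focal length in pixels is half the picture's height over the tangent of half this angle, whatever the lens; pixels are square), "cx", "cy" (the principal point, pixels), "T" (4x4, takes a point from camera to world coordinates); the wrist camera has in their place "T_tool_cam" (4x4, takes a point from camera to tool coordinates, whose origin is the TCP and whose axes are the flange's). Camera axes: x right, y up, looking along -z (the intrinsics and any distortion apply to the point x, -y, -z); pixel columns grow to the right and rows downward; lengths in m; the calibration is good to about 2 mm. A picture is of the moment at which its call begins: read the wrist's pose just before it. There is no depth.
- workorder.job_done(): hands the job in; it is judged then, once.
The state is a dict: "time": time; "qpos": joint angles; "qd": joint speeds; "joint_torque": joint torques, N m; "position": TCP position; "eef_rot": TCP orientation; "wrist_force": force on the tool from outside, world axes, zero at the start; "torque": the same for the moment, N m; "opening": finger opening in m; "grasp_force": force on a finger pad.
Only numpy, scipy, OpenCV 4.12 (cv2) and the standard library are available. Lean on these libraries where they do the work, as an engineer would, in place of code of your own. Each camera call takes 0.05 s, during which the arm holds its last target. There are 200 camera calls.

## Working session

There is one attempt and no reset: what is moved stays moved. The work goes in short steps, Python scripts to look and compute and a tool call to move; the robot and the scene stay as the last step left them, time stands still between calls to the robot, and variables do not carry over. Pictures are saved under pics/ and viewed, at most 10 in all, crops included, and the job is handed in when it is done.

Besides the shell and the picture viewer there is one more tool, called after "Request:" by a JSON object that holds its "name" and its "arguments", one argument or row to a line. carry_out: Moves the arm, as the interface text tells. Its arguments: {"type":"object","properties":{"commands":{"type":"array","items":{"type":"array","items":{"type":"number"}}},"squeeze":{"type":"number"}},"required":["commands"]}

```bash
mkdir -p pics; ls; python3 - <<'E'
from station import read_state, eyes
import cv2, json
s=read_state(); print(s['time'],s['position'],s['eef_rot'],s['opening'])
for n in('scene','side','wrist'):
    f=eyes.grab_frame(n); cv2.imwrite(f'pics/{n}0.png',f['img'][:,:,::-1])
    print(n,{k:(v.tolist() if hasattr(v,'tolist') else v) for k,v in f.items() if k!='img'})
E
```

```text
pics
0.0 [5.24603158e-01 2.32746168e-05 2.49672074e-01] [ 7.07089152e-01  7.07124033e-01 -5.05081759e-04 -5.27641196e-04] 0.0851413259662815
scene {'fovy': 52.33473182179802, 'cx': 277.9205603017364, 'cy': 209.2255053600629, 'T': [[0.8110771115211968, 0.4113885152074383, -0.4158285809343209, 0.20218344521960518], [-0.5849021651446502, 0.5783996341302579, -0.5686328520645672, -0.4475059114700864], [0.006586074364302184, 0.704424128486101, 0.7097487378157601, 0.6883215688997122], [0.0, 0.0, 0.0, 1.0]]}
side {'fovy': 49.33281614071404, 'cx': 280.3741073862174, 'cy': 207.77644078969666, 'T': [[0.8858701291686387, 0.3780683110553691, -0.2688837414617696, 0.3039072172268655], [-0.46392596283767273, 0.7251627628357334, -0.508833635289162, -0.48285145145595554], [0.002610603738088763, 0.5755026668680054, 0.8177957356063531, 0.9464013113840335], [0.0, 0.0, 0.0, 1.0]]}
wrist {'fovy': 71.35901260366094, 'cx': 270.9782484213086, 'cy': 211.20104706312893, 'T_tool_cam': [[0.00011137254607447502, 0.9636347446657595, 0.2672228778924274, 0.06799775524518215], [0.9999998695706993, 2.5875429163038646e-05, -0.0005100872919185449, 0.0004112391069112098], [-0.0004984523439528419, 0.26722289984845493, -0.9636346160977419, -0.12256221046901411], [0.0, 0.0, 0.0, 1.0]]}
```

View pics/scene0.png

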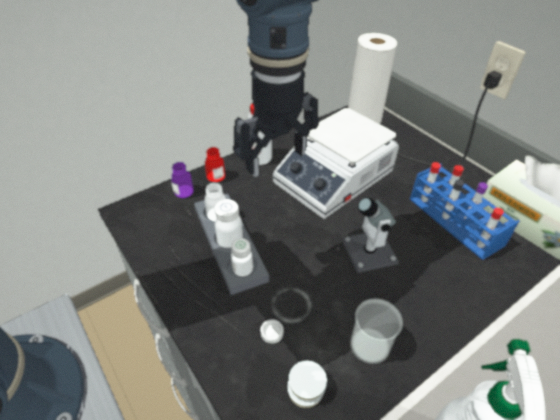

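View pics/side0.png

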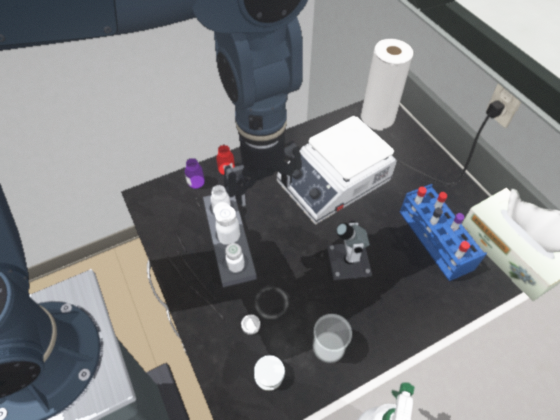

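View pics/wrist0.png

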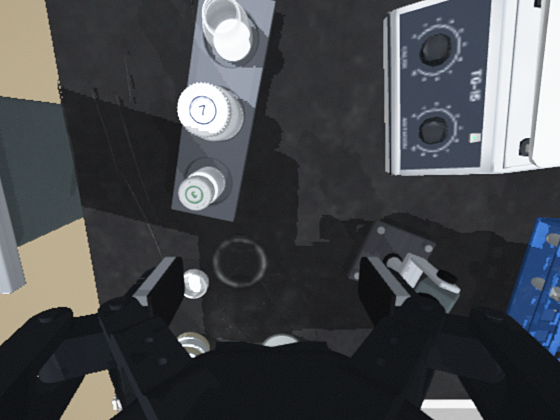

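```bash
cat > h.py <<'E'
import numpy as np, cv2
from station import read_state, eyes
def tile(parts,name,w=400,h=300):
    # parts: (img, x0,y0,wid) ; crop wid x wid*h/w
    out=[]
    for im,x0,y0,wd in parts:
        s=w/wd; c=cv2.warpAffine(im,np.float32([[s,0,-x0*s],[0,s,-y0*s]]),(w,h),flags=cv2.INTER_CUBIC)
        for t in range(0,int(wd)+1,10):
            cv2.line(c,(int(t*s),0),(int(t*s),4 if t%20 else 9),(255,255,0),1)
            cv2.line(c,(0,int(t*s)),(4 if t%20 else 9,int(t*s)),(255,255,0),1)
        out.append(c)
    rows=[np.hstack(out[i:i+2]) for i in range(0,len(out),2)]
    cv2.imwrite(name,np.vstack(rows))
E
python3 - <<'E'
from h import *
a,b,w=[cv2.imread(f'pics/{n}0.png') for n in('scene','side','wrist')]
tile([(a,180,175,160),(b,170,175,160)],'pics/rackz.png',400,400)
tile([(a,330,180,100),(b,310,205,100)],'pics/standz.png',400,400)
E
```

```text
(no output)
```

View pics/rackz.png

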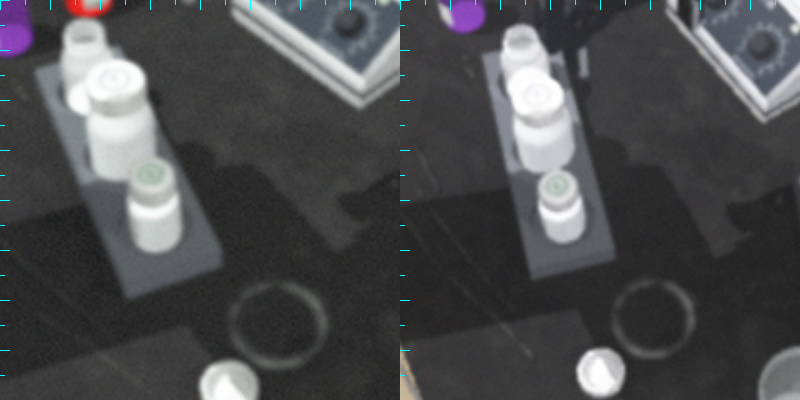

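View pics/standz.png

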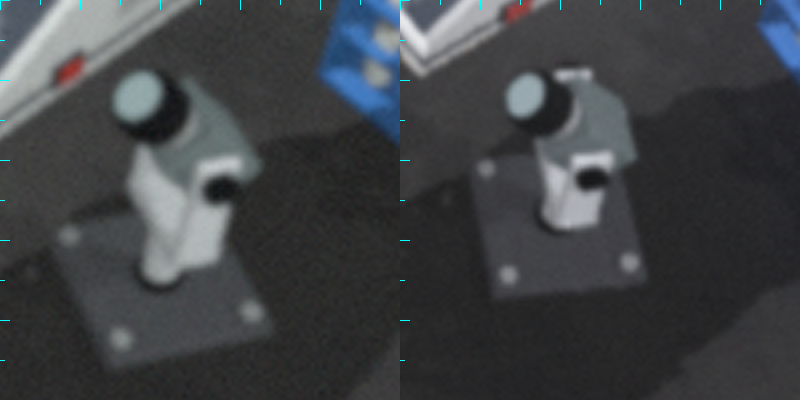

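```bash
cat >> h.py <<'E'
from scipy.spatial.transform import Rotation as R
def pose(s=None):
    s=s or read_state(); T=np.eye(4); T[:3,:3]=R.from_quat(s['eef_rot']).as_matrix(); T[:3,3]=s['position']; return T
CAM={'scene':(52.33473182179802,277.9205603017364,209.2255053600629),'side':(49.33281614071404,280.3741073862174,207.77644078969666),'wrist':(71.35901260366094,270.9782484213086,211.20104706312893)}
T={'scene':np.array([[0.8110771115211968,0.4113885152074383,-0.4158285809343209,0.20218344521960518],[-0.5849021651446502,0.5783996341302579,-0.5686328520645672,-0.4475059114700864],[0.006586074364302184,0.704424128486101,0.7097487378157601,0.6883215688997122],[0,0,0,1.]]),
'side':np.array([[0.8858701291686387,0.3780683110553691,-0.2688837414617696,0.3039072172268655],[-0.46392596283767273,0.7251627628357334,-0.508833635289162,-0.48285145145595554],[0.002610603738088763,0.5755026668680054,0.8177957356063531,0.9464013113840335],[0,0,0,1.]])}
TTC=np.array([[0.00011137254607447502,0.9636347446657595,0.2672228778924274,0.06799775524518215],[0.9999998695706993,2.5875429163038646e-05,-0.0005100872919185449,0.0004112391069112098],[-0.0004984523439528419,0.26722289984845493,-0.9636346160977419,-0.12256221046901411],[0,0,0,1.]])
P0=np.eye(4); P0[:3,:3]=R.from_quat([7.07089152e-01,7.07124033e-01,-5.05081759e-04,-5.27641196e-04]).as_matrix(); P0[:3,3]=[.524603,.0000233,.249672]
def ray(cam,uv,P=P0):
    fv,cx,cy=CAM[cam]; f=210/np.tan(np.radians(fv/2)); M=T[cam] if cam!='wrist' else P@TTC
    d=M[:3,:3]@np.array([(uv[0]-cx)/f,-(uv[1]-cy)/f,-1]); return M[:3,3],d/np.linalg.norm(d)
def plane(cam,uv,z,P=P0):
    o,d=ray(cam,uv,P); return o+d*(z-o[2])/d[2]
def tri(obs):
    A=np.zeros((3,3));b=np.zeros(3);rs=[]
    for o in obs:
        c,d=ray(*o); N=np.eye(3)-np.outer(d,d); A+=N;b+=N@c; rs.append((N,c))
    p=np.linalg.solve(A,b); return p,[1e3*np.linalg.norm(N@(p-c)) for N,c in rs]
def proj(cam,p,P=P0):
    fv,cx,cy=CAM[cam]; f=210/np.tan(np.radians(fv/2)); M=T[cam] if cam!='wrist' else P@TTC
    q=np.linalg.inv(M)@np.append(p,1); return np.array([cx+f*q[0]/-q[2],cy-f*q[1]/-q[2]])
E
python3 - <<'E'
from h import *
np.set_printoptions(precision=4,suppress=True)
S,D,W='scene','side','wrist'
for n,o in {'mouth':[(S,(214,187.8)),(D,(217.6,190.2)),(W,(221,17))],
'smallcap':[(S,(240.8,244.6)),(D,(233.2,249.4)),(W,(194,194))],
'bigcap':[(S,(226,206)),(D,(224.8,213)),(W,(204,110))],
'lens':[(S,(364.5,204.5)),(D,(341.5,229))],
'knob':[(S,(385.25,227.25)),(D,(358,249.5))],
'sc1':[(S,(347.25,239)),(D,(331.5,247.25))],'sc2':[(S,(360.25,264.75)),(D,(337.25,273.75))],'sc3':[(S,(393,258)),(D,(367.5,270.5))]}.items(): print(n,*tri(o))
print([ (plane(S,p,.006),plane(D,q,.006)) for p,q in [((347.25,239),(331.5,247.25)),((360.25,264.75),(337.25,273.75)),((393,258),(367.5,270.5))]])
print('wristscrews',[plane(W,p,.006) for p in [(377,229),(428,248),(355,271)]])
print('rack S',[plane(S,(180+x/2.5,175+y/2.5),.022) for x,y in[(38,70),(125,285),(221,250),(122,48)]])
print('rack D',[plane(D,(170+(x-400)/2.5,175+y/2.5),.022) for x,y in[(484,53),(528,267),(614,252)]])
print('rack W',[plane(W,p,.022) for p in[(173,210),(235,221),(275,0),(197,0)]])
E
```

```text
mouth [0.4808 0.1618 0.0887] [np.float64(1.4880018521057876), np.float64(3.336879269974615), np.float64(1.8576648340600808)]
smallcap [0.447  0.0049 0.0808] [np.float64(1.4048429997118042), np.float64(0.8431285190561995), np.float64(0.6243597190449984)]
bigcap [0.466 0.085 0.105] [np.float64(1.1040515083722087), np.float64(2.0247037887723613), np.float64(0.996114726666044)]
lens [ 0.6551 -0.0922  0.1453] [np.float64(1.3888644038374764), np.float64(1.388864403837546)]
knob [ 0.6743 -0.1343  0.1098] [np.float64(1.4750047042468306), np.float64(1.4750047042467098)]
sc1 [ 0.6662 -0.0584  0.0103] [np.float64(1.2128830764359848), np.float64(1.21288307643597)]
sc2 [ 0.6413 -0.1239  0.0107] [np.float64(1.0412912983589935), np.float64(1.0412912983590357)]
sc3 [ 0.707  -0.1492  0.0105] [np.float64(1.494644031809258), np.float64(1.4946440318092988)]
[(array([ 0.6693, -0.0572,  0.006 ]), array([ 0.6675, -0.0552,  0.006 ])), (array([ 0.6445, -0.1227,  0.006 ]), array([ 0.6428, -0.121 ,  0.006 ])), (array([ 0.7105, -0.1488,  0.006 ]), array([ 0.7087, -0.1461,  0.006 ]))]
wristscrews [array([ 0.6649, -0.0579,  0.006 ]), array([ 0.7362, -0.0848,  0.006 ]), array([ 0.6406, -0.1189,  0.006 ])]
rack S [array([0.454 , 0.2088, 0.022 ]), array([ 0.3985, -0.031 ,  0.022 ]), array([ 0.4745, -0.0464,  0.022 ]), array([0.5297, 0.1901, 0.022 ])]
rack D [array([0.4531, 0.2131, 0.022 ]), array([ 0.3983, -0.0249,  0.022 ]), array([ 0.4724, -0.0469,  0.022 ])]
rack W [array([ 0.4032, -0.0276,  0.022 ]), array([ 0.4797, -0.0419,  0.022 ]), array([0.529 , 0.1978, 0.022 ]), array([0.4482, 0.1978, 0.022 ])]
```

The rack holds three candidates. In the scene picture their tops are at (214,188), (226,206) and (241,245). Only the one at (214,188), in the far +y well, has an open threaded neck; the other two have white caps. The enlarged crop confirms this. The purple and red look-alikes at (181,180) and (214,165) are outside the rack.

The tool can only spin about its vertical axis, so I'll have to tilt the bottle in the grip by pivoting it against the well rim. First I'll take a wrist view of the inspection camera.

Request:
{"name": "carry_out", "arguments": {
  "commands": [
    [-1,2,0,0,1],
    [-1,2,0,0,1],
    [-1,2,0,0,1],
    [-1,2,0,0,1],
    [-1,2,0,0,1],
    [-1,2,0,0,1],
    [-1,2,0,0,1],
    [0,0,0,0,1],
    [0,0,0,0,1],
    [0,0,0,0,1]
  ]
}}

```text
time: 1.15
position: [0.6643, -0.0697, 0.2502]
eef_rot: [0.707, 0.707, -0.0, -0.0]
wrist_force: [-0.1, 0.1, 0.3]
opening: 0.0856
grasp_force: 0.0
```

```bash
python3 - <<'E'
from h import *
P=pose(); f=eyes.grab_frame('wrist')['img'][:,:,::-1].copy(); np.save('P1.npy',P); cv2.imwrite('pics/w1.png',f); print(P.round(4))
print(proj('wrist',[.6551,-.0922,.1453],P))
tile([(f,180,120,200)],'pics/w1z.png',800,600)
E
```

```text
[[-2.000e-04  1.000e+00 -9.000e-04  6.643e-01]
 [ 1.000e+00  2.000e-04  2.000e-04 -6.970e-02]
 [ 2.000e-04 -9.000e-04 -1.000e+00  2.502e-01]
 [ 0.000e+00  0.000e+00  0.000e+00  1.000e+00]]
[259.41141861 243.05331634]
```

View pics/w1z.png

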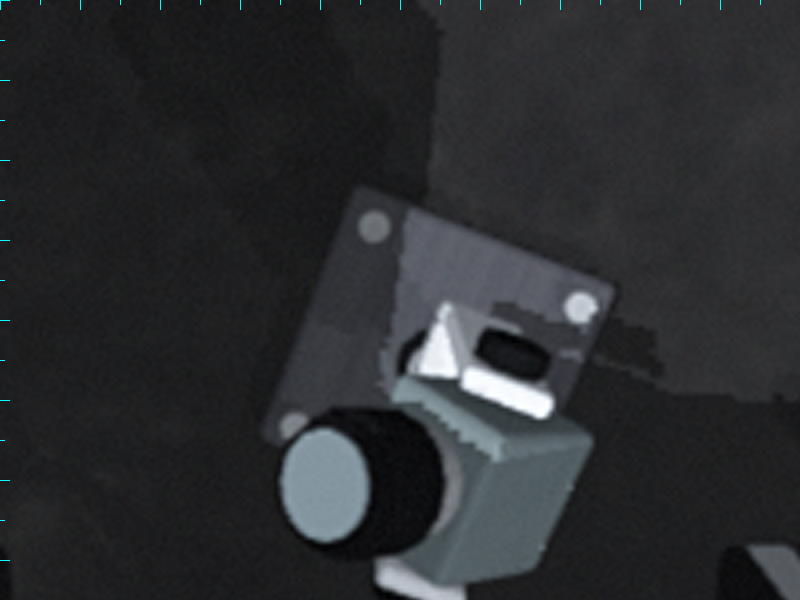

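Wrist crop: the lens glass centre is at (261.3,241.5), the far knob at (308,208.5), and the foot screws at (273.5,176.5), (325,196.8) and (253.8,226.5).

```bash
python3 - <<'E'
from h import *
from scipy.optimize import least_squares
np.set_printoptions(precision=4,suppress=True)
P=np.load('P1.npy'); S,D,W='scene','side','wrist'
L=[(S,(364.5,204.5)),(D,(341.5,229)),(W,(261.25,241.5),P)]
print('lens',*tri(L)); print('mouth SW',tri([(S,(214,187.8)),(W,(221,17))]))
for z in(.006,.008): print([plane(W,p,z,P) for p in[(273.5,176.5),(325,196.75),(253.75,226.5)]])
# joint fit: stand (cx,cy,yaw,tilt), screw offset s
def pts(q):
    cx,cy,yaw,t,s=q; X=np.array([np.cos(yaw),np.sin(yaw),0]);Y=np.array([-X[1],X[0],0]);c=np.array([cx,cy,0]);Z=np.array([0,0,1])
    lens=c+.11*Z+.05*(-X*np.cos(t)+Z*np.sin(t)); sc={k:c+.006*Z+s*(a*X+b*Y) for k,(a,b) in {'mp':(-1,1),'mm':(-1,-1),'pm':(1,-1),'pp':(1,1)}.items()}
    return lens,sc
obs=[(S,'mp',(347.25,239)),(S,'mm',(360.25,264.75)),(S,'pm',(393,258)),(D,'mp',(331.5,247.25)),(D,'mm',(337.25,273.75)),(D,'pm',(367.5,270.5)),(W,'mp',(273.5,176.5)),(W,'pp',(325,196.75)),(W,'mm',(253.75,226.5)),
]
def res(q):
    l,sc=pts(q[:5]); r=[]
    off={S:q[5:7],D:q[7:9],W:np.zeros(2)}
    for c,k,uv in obs: r+=list(proj(c,sc[k],P)+off[c]-uv)
    for c,uv in[(o[0],o[1]) for o in L]: r+=list(2*(proj(c,l,P)+off[c]-uv))
    return np.array(r+list(.3*q[5:]))
f=least_squares(res,[.687,-.104,-.367,.85,.035,0,0,0,0]); print(f.x,abs(f.fun).max(),pts(f.x[:5])[0]); print(f.fun.round(1))
# ellipse normal by glass mask in wrist
im=cv2.imread('pics/w1.png').astype(int); hsv=cv2.cvtColor(im.astype('uint8'),cv2.COLOR_BGR2HSV)
m=np.zeros(im.shape[:2],'uint8'); g=im.sum(2)>300; m[g]=1
n,lab,st,ce=cv2.connectedComponentsWithStats(m); k=lab[241,261]; print(st[k],ce[k])
c,_=cv2.findContours((lab==k).astype('uint8'),cv2.RETR_EXTERNAL,cv2.CHAIN_APPROX_NONE); e=cv2.fitEllipse(c[0]); print(e)
lens=tri(L)[0]
from itertools import product
a=np.linspace(0,2*np.pi,60,endpoint=False)
def ell(q):
    cx,t,r,u0,v0=q; yaw=cx; v=np.array([-np.cos(yaw)*np.cos(t),-np.sin(yaw)*np.cos(t),np.sin(t)]); y=np.array([-np.sin(yaw),np.cos(yaw),0]); u=np.cross(v,y)
    p=np.array([proj(W,lens+r*(np.cos(b)*y+np.sin(b)*u),P) for b in a]).astype('float32'); return cv2.fitEllipse(p+np.float32([u0,v0]))
def rr(q):
    E=ell([-.367,*q]); g=lambda e:np.array([e[0][0],e[0][1],*(e[1]),e[2]/5]); return g(E)-g(e)
h=least_squares(rr,[.9,.0145,0,0],diff_step=1e-3); print('tilt from ellipse',h.x,h.fun)
E
```

```text
lens [ 0.6563 -0.0913  0.1437] [np.float64(1.3033738201198157), np.float64(1.538336998130677), np.float64(0.31503436303174137)]
mouth SW (array([0.4822, 0.1609, 0.0884]), [np.float64(0.1936973055037954), np.float64(0.19369730550386913)])
[array([ 0.6678, -0.0579,  0.006 ]), array([ 0.734, -0.084,  0.006]), array([ 0.6419, -0.1243,  0.006 ])]
[array([ 0.6678, -0.0576,  0.008 ]), array([ 0.7336, -0.0836,  0.008 ]), array([ 0.6421, -0.1236,  0.008 ])]
[ 0.6891 -0.1035 -0.3658  0.7918  0.0353  0.3966  0.5071 -0.7957 -0.1654] 1.385254572345616 [ 0.6563 -0.0909  0.1456]
[ 0.4  0.8  0.4  1.1  0.2  0.8  0.2  0.5  0.1  0.7  0.2  0.7  0.7 -0.1
  0.6 -0.7  1.2 -0.3 -0.5 -1.4 -0.3 -1.  -0.8  0.4  0.1  0.2 -0.2 -0. ]
[251 228  21  28 467] [261.0236 241.2398]
((261.0249328613281, 241.24453735351562), (20.438899993896484, 26.977874755859375), 177.73390197753906)
tilt from ellipse [0.8308 0.0113 0.     0.    ] [ 0.1654  0.1699 -0.1197  0.0858 -0.2057]
```

Request:
{"name": "carry_out", "arguments": {
  "commands": [
    [3.3,-2.6,0,0,1],
    [3.3,-2.6,0,0,1],
    [3.3,-2.6,0,0,1],
    [3.3,-2.6,0,0,1],
    [3.3,-2.6,0,0,1],
    [3.3,-2.6,0,0,1],
    [3.3,-2.6,0,0,1],
    [0,0,0,0.113,1],
    [0,0,0,0.113,1],
    [0,0,0,0,1]
  ]
}}

```text
time: 2.2
position: [0.482, 0.1615, 0.2508]
eef_rot: [0.782, 0.623, 0.0, 0.0]
wrist_force: [0.2, 0.3, 0.1]
opening: 0.0852
grasp_force: 0.0
```

```bash
python3 - <<'E'
from h import *
np.set_printoptions(precision=4,suppress=True)
P=pose(); f=eyes.grab_frame('wrist')['img'][:,:,::-1].copy(); np.save('P2.npy',P); cv2.imwrite('pics/w2.png',f); print(P)
print(proj('wrist',[.482,.161,.09],P),P[:3,:3].T@(np.array([.482,.161,.048])-P[:3,3])*100)
tile([(f,140,120,280)],'pics/w2z.png',800,600)
E
```

```text
[[ 0.2243  0.9745  0.0007  0.482 ]
 [ 0.9745 -0.2244  0.0003  0.1615]
 [ 0.0004  0.0006 -1.      0.2508]
 [ 0.      0.      0.      1.    ]]
[270.3746 201.4881] [-0.0569 -0.0068 20.2846]
```

View pics/w2z.png

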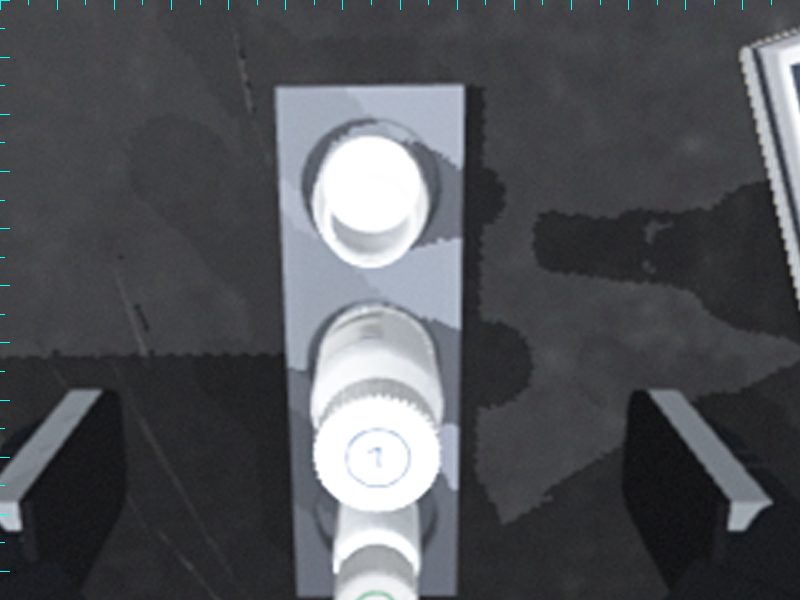

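The wrist view shows the tool square to the rack, with the open bottle's mouth at about (270,200), which matches the prediction of (270.4,201.5). Going down to grasp the upper body.

Request:
{"name": "carry_out", "arguments": {
  "commands": [
    [0,0,2.5,0,1],
    [0,0,2.5,0,1],
    [0,0,2.5,0,1],
    [0,0,2.5,0,1],
    [0,0,2.5,0,1],
    [0,0,2.5,0,1],
    [0,0,2.5,0,1],
    [0,0,2.4,0,1],
    [0,0,0,0,1],
    [0,0,0,0,1]
  ],
  "squeeze": 20
}}

```text
time: 3.25
position: [0.4828, 0.1607, 0.0516]
eef_rot: [0.782, 0.623, -0.0, -0.0]
wrist_force: [0.7, 0.4, 1.4]
opening: 0.0854
grasp_force: 0.0
```

Request:
{"name": "carry_out", "arguments": {
  "commands": [
    [0,0,0,0,0.3],
    [0,0,0,0,0.3],
    [0,0,0,0,0.3],
    [0,0,0,0,0.3],
    [0,0,0,0,0.3],
    [0,0,0,0,0.3],
    [0,0,0,0,0.3],
    [0,0,0,0,0.3],
    [0,0,0,0,0.3],
    [0,0,0,0,0.3]
  ]
}}

```text
time: 4.25
position: [0.4835, 0.1612, 0.0523]
eef_rot: [0.782, 0.623, 0.001, 0.0]
wrist_force: [-1.2, -0.8, 5.8]
opening: 0.0433
grasp_force: 19.8
```

Request:
{"name": "carry_out", "arguments": {
  "commands": [
    [0,0,-0.6,0,0.3],
    [0.3,0,0,0,0.3],
    [0.3,0,0,0,0.3],
    [0.3,0,-0.1,0,0.3],
    [0.3,0,-0.1,0,0.3],
    [0.3,0,-0.1,0,0.3],
    [0.3,0,-0.1,0,0.3],
    [0.3,0,-0.1,0,0.3],
    [0.3,0,-0.1,0,0.3],
    [0.3,0,0,0,0.3]
  ]
}}

```text
time: 5.25
position: [0.4882, 0.1864, 0.0631]
eef_rot: [0.782, 0.623, -0.001, 0.001]
wrist_force: [-2.3, -6.7, 5.9]
opening: 0.0437
grasp_force: 22.3
```

```bash
python3 - <<'E'
from h import *
np.set_printoptions(precision=4,suppress=True)
s=read_state();P=pose(s); print(P[:3,3],s['opening'],s['grasp_force'],s['wrist_force'])
I={n:eyes.grab_frame(n)['img'][:,:,::-1].copy() for n in('wrist','scene','side')}
for n in I: cv2.imwrite(f'pics/t1{n}.png',I[n])
print([proj(n,P[:3,3],P) for n in I])
tile([(I['wrist'],150,180,240),(I['scene'],180,150,100),(I['side'],170,155,100)],'pics/t1.png',400,300) if 0 else None
a=[]
tile([(I['wrist'],150,180,240),(I['scene'],180,150,80),(I['side'],180,155,80),(I['scene'],100,60,300)],'pics/t1.png',400,300)
E
```

```text
[0.4882 0.1864 0.0631] 0.04369180943195036 22.287179445471565 [-2.2626 -6.7223  5.8857]
[array([269.9483, 281.5378]), array([211.7387, 188.8949]), array([218.8938, 188.5907])]
```

View pics/t1.png

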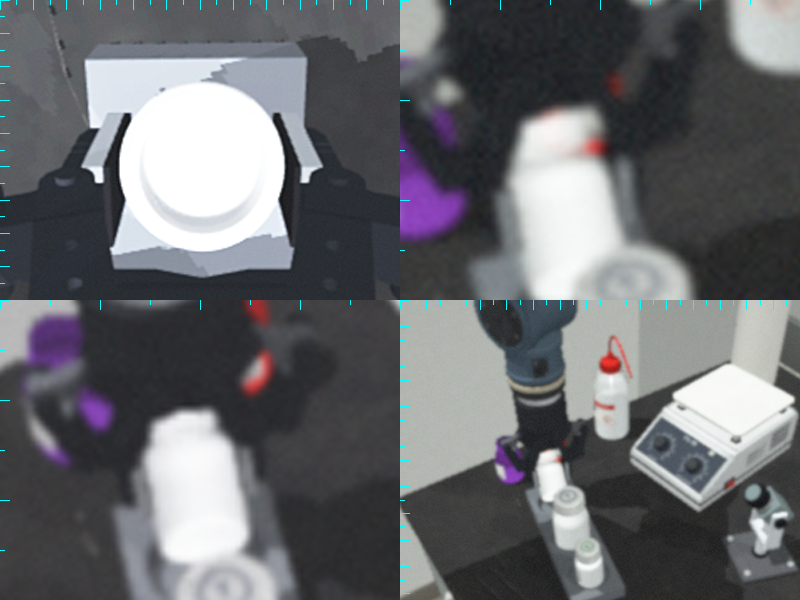

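The bottle is pivoting on the well rim as planned. I'll check the clearance to the purple and red look-alikes before going on.

```bash
python3 - <<'E'
from h import *
np.set_printoptions(precision=4,suppress=True)
P=pose()
for n,c,uv,z in[('purple base','scene',(183,190),.02),('purple top','scene',(179.5,166),.08),('purple top','side',(192,163),.08),('red base','scene',(215,176),.02),('red top','scene',(213,151),.08)]:
    p=plane(c,uv,z); print(n,p,(P[:3,:3].T@(p-P[:3,3]))*100)
E
```

```text
purple base [0.4522 0.2651 0.02  ] [ 6.8441 -5.2664  4.3043]
purple top [0.4594 0.2766 0.08  ] [ 8.1115 -4.8239 -1.6991]
purple top [0.4571 0.2784 0.08  ] [ 8.2382 -5.0956 -1.6991]
red base [0.5368 0.2654 0.02  ] [8.7681 2.9704 4.2915]
red top [0.5472 0.281  0.08  ] [10.5121  3.6285 -1.7132]
```

Request:
{"name": "carry_out", "arguments": {
  "commands": [
    [0.2,0,0,0,0.3],
    [0.2,0,0,0,0.3],
    [0.2,0,0.03,0,0.3],
    [0.2,0,0.03,0,0.3],
    [0.1,0,0,0,0.3],
    [0,0,0,0,0.3],
    [0,0,0,0,0.3],
    [0,0,0,0,0.3],
    [0,0,0,0,0.3],
    [0,0,0,0,0.3]
  ]
}}

```text
time: 6.4
position: [0.4904, 0.1956, 0.0629]
eef_rot: [0.782, 0.623, -0.001, 0.0]
wrist_force: [-4.0, -4.3, 6.7]
opening: 0.0436
grasp_force: 22.9
```

Request:
{"name": "carry_out", "arguments": {
  "commands": [
    [0,0,-1,0,0.3],
    [0,0,-2,0,0.3],
    [0,0,-3,0,0.3],
    [0,0,-3,0,0.3],
    [0,0,-3,0,0.3],
    [0,0,-3,0,0.3],
    [0,0,-3,0,0.3],
    [0,0,-3,0,0.3],
    [0,0,-1,0,0.3],
    [0,0,0,0,0.3]
  ]
}}

```text
time: 7.4
position: [0.4917, 0.1966, 0.2841]
eef_rot: [0.782, 0.623, 0.001, 0.0]
wrist_force: [0.1, -0.4, -0.5]
opening: 0.0437
grasp_force: 22.1
```

Request:
{"name": "carry_out", "arguments": {
  "commands": [
    [-1.4,0.6,0,0,0.3],
    [-2.8,1.2,0,0,0.3],
    [-2.8,1.2,0,0,0.3],
    [-2.8,1.2,0,0,0.3],
    [-2.8,1.2,0,0,0.3],
    [-2.8,1.2,0,0,0.3],
    [-2.8,1.2,0,0,0.3],
    [-2.8,1.2,0,0,0.3],
    [-1.4,0.6,0,0,0.3],
    [0,0,0,0,0.3]
  ]
}}

```text
time: 8.4
position: [0.534, -0.0457, 0.2813]
eef_rot: [0.783, 0.622, -0.001, -0.001]
wrist_force: [-0.2, 0.6, 0.4]
opening: 0.0437
grasp_force: 22.1
```

Request:
{"name": "carry_out", "arguments": {
  "commands": [
    [0,0,0,-0.143,0.3],
    [0,0,0,-0.143,0.3],
    [0,0,0,-0.143,0.3],
    [0,0,0,-0.143,0.3],
    [0,0,0,-0.143,0.3],
    [0,0,0,-0.143,0.3],
    [0,0,0,-0.143,0.3],
    [0,0,0,-0.143,0.3],
    [0,0,0,-0.143,0.3],
    [0,0,0,-0.143,0.3]
  ]
}}

```text
time: 9.4
position: [0.5339, -0.0427, 0.282]
eef_rot: [0.179, 0.984, 0.0, -0.001]
wrist_force: [-0.7, 0.1, -0.2]
opening: 0.0437
grasp_force: 22.1
```

```bash
python3 - <<'E'
from h import *
np.set_printoptions(precision=4,suppress=True)
s=read_state();P=pose(s); np.save('P3.npy',P); print(P,s['opening'],s['grasp_force'],s['wrist_force'],s['qpos'])
I={n:eyes.grab_frame(n)['img'][:,:,::-1].copy() for n in('wrist','scene','side')}
for n in I: cv2.imwrite(f'pics/t2{n}.png',I[n])
q=[proj(n,P[:3,3],P) for n in('scene','side')]; print(q)
tile([(I['scene'],q[0][0]-50,q[0][1]-30,110),(I['side'],q[1][0]-50,q[1][1]-30,110),(I['wrist'],150,180,240)],'',400,300) if 0 else tile([(I['scene'],q[0][0]-50,q[0][1]-40,120),(I['side'],q[1][0]-50,q[1][1]-40,120),(I['wrist'],150,180,240),(I['side'],150,50,400)],'pics/t2.png',400,300)
E
```

```text
[[-0.9359  0.3522 -0.0015  0.5339]
 [ 0.3522  0.9359  0.0005 -0.0427]
 [ 0.0015 -0.     -1.      0.282 ]
 [ 0.      0.      0.      1.    ]] 0.04370671113226346 22.09025693709755 [-0.6574  0.0627 -0.2353] [-0.08    0.2495  0.0825  1.4053  0.0004  0.2799]
[array([297.1662, 154.3257]), array([279.145 , 194.6916])]
```

View pics/t2.png

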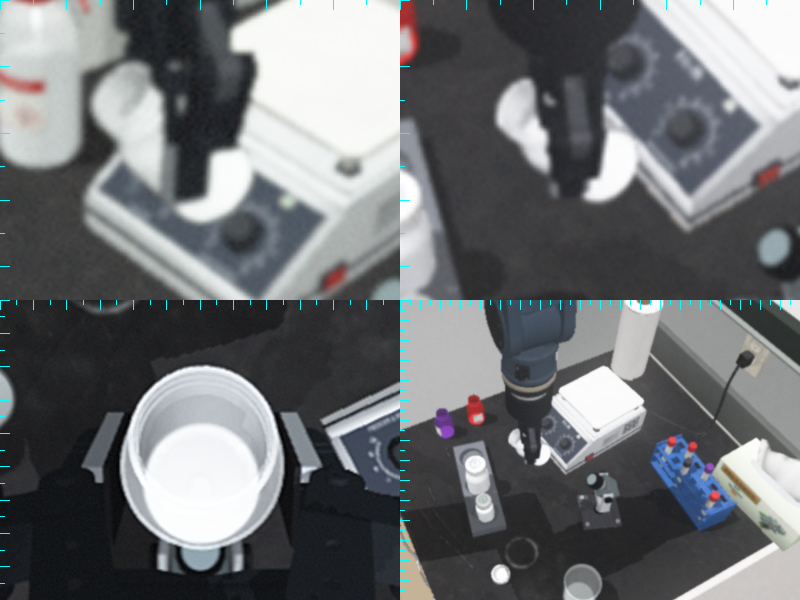

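```bash
cat > fit.py <<'E'
from h import *
from scipy.optimize import least_squares
ang=np.linspace(0,2*np.pi,72,endpoint=False)
LENS=np.array([.6565,-.091,.1452]); YAW=-.366; TILT=.81
V=np.array([-np.cos(YAW)*np.cos(TILT),-np.sin(YAW)*np.cos(TILT),np.sin(TILT)])
def bottle(q,P):
    phi,g,c=q; ax=P[:3,:3]@np.array([np.sin(phi),0,-np.cos(phi)]); base=P[:3,3]+c*(P[:3,:3]@np.array([np.cos(phi),0,np.sin(phi)]))-g*ax
    return base,ax
def model(q,P):
    base,ax=bottle(q,P); y=P[:3,1]; u=np.cross(ax,y)
    prof=[(0,.0225),(.046,.0225),(.052,.0215),(.058,.019),(.064,.015),(.08,.015)]
    return np.array([base+z*ax+r*(np.cos(a)*y+np.sin(a)*u) for z,r in prof for a in ang])
def hull(cam,q,P): return cv2.convexHull(np.array([proj(cam,p,P) for p in model(q,P)],'float32'))
def fit(pts,P,x0=(.76,.042,0),off=True):
    def res(x):
        r=[]; o={'scene':x[3:5],'side':x[5:7],'wrist':np.zeros(2)}
        for cam,ps in pts.items():
            H=hull(cam,x[:3],P); r+=[cv2.pointPolygonTest(H,(float(u-o[cam][0]),float(v-o[cam][1])),True) for u,v in ps]
        return np.array(r+list(.5*x[3:])+[x[2]*100])
    s=least_squares(res,[*x0,0,0,0,0],x_scale=[.05,.003,.003,1,1,1,1],diff_step=1e-4,loss='soft_l1'); return s.x,res(s.x)
E
python3 - <<'E'
from fit import *
np.set_printoptions(precision=3,suppress=True)
P=np.load('P3.npy'); w=cv2.imread('pics/t2wrist.png',0).astype(int)
pts=[]
for c in(235,245,255,270,285,295,305):
    col=w[:,c]; pts.append((c,next(r for r in range(200,300) if col[r]>110)))
for c in(235,242,250,292,299,306):
    col=w[:,c]; pts.append((c,next(r for r in range(334,270,-1) if col[r]>120)))
print(pts)
S=[(247.17+x/3.333,114.33+y/3.333) for x,y in[(252,180),(205,221),(240,205),(91,103),(130,62)]]
D=[(229.15+x/3.333,154.69+y/3.333) for x,y in[(237,160),(200,201),(228,185),(97,118),(118,80)]]
for name,d in {'all':{'wrist':pts,'scene':S,'side':D},'w':{'wrist':pts},'SD':{'scene':S,'side':D}}.items():
    x,r=fit(d,P); print(name,x,r[:23])
    b,a=bottle(x[:3],P); print(' base',b,'ax',a,'V',V,'err deg',np.degrees(np.arccos(a@V)),'tool move cm',P[:3,:3].T@(LENS+.1*V-b)*100)
E
```

```text
[(235, 239), (245, 229), (255, 223), (270, 220), (285, 222), (295, 226), (305, 235), (235, 313), (242, 319), (250, 334), (292, 334), (299, 320), (306, 314)]
all [0.707 0.044 0.001 0.    0.    0.    0.   ] [ 1.232  1.625  1.092  0.765 -0.033 -1.157 -1.578  2.587  3.041 -3.91
 -4.794  1.589  0.997  0.931  0.159 -0.175  0.084 -0.601  2.743 -0.016
  1.529 -0.904 -1.268]
 base [ 0.56  -0.052  0.248] ax [-0.607  0.228  0.762] V [-0.644  0.247  0.724] err deg 3.2003715322190653 tool move cm [-3.532 -0.158  3.057]
w [0.79  0.052 0.003 0.    0.    0.    0.   ] [-0.414  0.888  0.798  0.645 -0.257 -1.688 -2.82   0.682  3.86  -0.337
 -1.333  2.747 -0.563  0.     0.     0.     0.     0.295]
 base [ 0.567 -0.055  0.243] ax [-0.664  0.25   0.705] V [-0.644  0.247  0.724] err deg 1.5967855087823233 tool move cm [-2.798 -0.158  2.543]
SD [0.666 0.042 0.002 0.    0.    0.    0.   ] [-0.422  0.134 -1.182  0.77   0.27   1.457  0.281  0.569 -0.395 -0.537
  0.     0.     0.     0.     0.153]
 base [ 0.557 -0.051  0.248] ax [-0.577  0.217  0.787] V [-0.644  0.247  0.724] err deg 5.523141614360217 tool move cm [-3.838 -0.158  3.05 ]
```

```bash
sed -i 's/^def fit.*/def fit(pts,P,x0=(.76,.0423,0),off=True):/; s/    def res(x):/    def res(z):\n        x=(z-1)*SC+X0/; s/+\[x\[2\]\*100\])/+[x[2]*500,(x[1]-.0423)*500])/; s/^    s=least_squares.*/    s=least_squares(res,np.ones(7),diff_step=1e-2,loss="soft_l1"); x=(s.x-1)*SC+X0; return x,res(s.x)/' fit.py
sed -i 's/^def fit/SC=np.array([.05,.003,.003,1,1,1,1]); X0=np.array([.76,.0423,0,0,0,0,0])\ndef fit/' fit.py
cat > run.py <<'E'
from fit import *
np.set_printoptions(precision=3,suppress=True)
def report(d,P):
    x,r=fit(d,P); print(x,r)
    b,a=bottle(x[:3],P); print(' base',b,'err deg',np.degrees(np.arccos(a@V)),'tool move cm',P[:3,:3].T@(LENS+.1*V-b)*100); return x
E
python3 - <<'E'
from run import *
P=np.load('P3.npy')
W=[(235,239),(245,229),(255,223),(270,220),(285,222),(295,226),(305,235),(235,313),(242,319),(299,320),(306,314)]
S=[(247.17+x/3.333,114.33+y/3.333) for x,y in[(252,180),(205,221),(240,205),(91,103),(130,62)]]
D=[(229.15+x/3.333,154.69+y/3.333) for x,y in[(237,160),(200,201),(228,185),(97,118),(118,80)]]
for d in [{'wrist':W,'scene':S,'side':D},{'wrist':W},{'scene':S},{'side':D}]: x=report(d,P)
# base disc ellipses, bright mask
for n,c0 in(('scene',(247.17+225/3.333,114.33+190/3.333)),('side',(229.15+205/3.333,154.69+170/3.333))):
    im=cv2.imread(f'pics/t2{n}.png'); x0,y0=int(c0[0])-22,int(c0[1])-20
    print(n,x0,y0); print(im[y0:y0+40:2,x0:x0+44:2].min(2))
E
```

```text
[ 0.649  0.043  0.002  0.556 -0.199 -0.838 -0.505] [ 1.005  1.197  0.614  0.251 -0.528 -1.592 -1.848  0.88   0.959 -0.576
 -0.703  0.075  0.604 -0.619 -0.11   0.13   0.488  0.12  -0.231  0.082
 -0.04   0.278 -0.1   -0.419 -0.253  1.003  0.136]
 base [ 0.556 -0.051  0.247] err deg 6.507313217555936 tool move cm [-3.882 -0.158  2.91 ]
[0.648 0.043 0.002 0.    0.    0.    0.   ] [ 0.994  1.18   0.595  0.231 -0.546 -1.609 -1.862  0.845  0.919 -0.617
 -0.738  0.     0.     0.     0.     1.015  0.129]
 base [ 0.556 -0.051  0.247] err deg 6.573617672676861 tool move cm [-3.889 -0.158  2.907]
[ 0.677  0.042  0.    -0.099  0.34   0.     0.   ] [ 0.453  0.221 -0.537  0.045  0.098 -0.05   0.17   0.     0.     0.103
  0.059]
 base [ 0.559 -0.052  0.249] err deg 4.9094624649906216 tool move cm [-3.654 -0.158  3.104]
[ 0.635  0.042  0.     0.     0.    -1.29  -0.023] [ 0.374  0.196 -0.278 -0.12   0.032  0.     0.    -0.645 -0.011  0.249
 -0.171]
 base [ 0.557 -0.051  0.248] err deg 7.311600238553134 tool move cm [-3.847 -0.158  3.015]
scene 292 151
[[234 230 145  43  35  32  35  29  30  30  31  32
[... 2985 characters left out ...]
1 248 251 251 248 164  73 132
  155 159 214 228]
 [ 59  59  60  92 101  44  41  41  72 195 248 249 250 246 187  75  63  73
  161 155 166 215]
 [ 62  60  58  74  96  47  44  48 129 232 245 245 232 166  77  64  64  63
   92 165 140 164]
 [ 61  61  61  61  62  59  59  61  85 137 159 142  99  69  62  65  66  65
   62  90 157 130]
 [ 64  63  61  64  64  63  60  62  66  68  68  69  63  62  62  63  69  64
   63  61  89 156]
 [ 64  61  66  65  62  61  65  61  62  63  64  61  62  62  60  61  60  66
   63  62  62 106]
 [ 61  64  60  62  60  66  64  61  60  57  61  63  61  63  62  62  63  63
   64  63  61  71]
 [ 61  61  59  60  60  62  66  63  63  62  61  61  63  60  64  62  63  61
   63  61  61  60]]
```

The wrist, scene and side fits agree on a tilt of about 0.65 rad with the grasp 42 mm above the base. About 0.75–0.76 is needed, so I'll go back to the rim and push about 0.1 rad further.

Request:
{"name": "carry_out", "arguments": {
  "commands": [
    [0,0,0,0.143,0.3],
    [0,0,0,0.143,0.3],
    [0,0,0,0.143,0.3],
    [0,0,0,0.143,0.3],
    [0,0,0,0.143,0.3],
    [0,0,0,0.143,0.3],
    [0,0,0,0.143,0.3],
    [0,0,0,0.143,0.3],
    [0,0,0,0.143,0.3],
    [0,0,0,0.143,0.3]
  ]
}}

```text
time: 10.55
position: [0.5342, -0.0433, 0.2823]
eef_rot: [0.786, 0.619, -0.0, -0.0]
wrist_force: [-0.0, 1.0, -0.3]
opening: 0.0436
grasp_force: 22.1
```

Request:
{"name": "carry_out", "arguments": {
  "commands": [
    [1.4,-0.6,0,0,0.3],
    [2.7,-1.2,0,0,0.3],
    [2.7,-1.2,0,0,0.3],
    [2.7,-1.2,0,0,0.3],
    [2.7,-1.2,0,0,0.3],
    [2.7,-1.2,0,0,0.3],
    [2.7,-1.2,0,0,0.3],
    [2.7,-1.2,0,0,0.3],
    [1.5,-0.6,0,0,0.3],
    [0,0,0,0,0.3]
  ]
}}

```text
time: 11.55
position: [0.4886, 0.1928, 0.2824]
eef_rot: [0.781, 0.624, -0.0, -0.0]
wrist_force: [0.9, -0.6, -1.0]
opening: 0.0438
grasp_force: 22.1
```

```bash
python3 - <<'E'
from h import *
P=pose(); print(P.round(4), P[:3,:3].T@(np.array([.4904,.1956,.0629])-P[:3,3])*100)
E
```

```text
[[ 2.206e-01  9.754e-01 -7.000e-04  4.886e-01]
 [ 9.754e-01 -2.206e-01  4.000e-04  1.928e-01]
 [ 3.000e-04 -8.000e-04 -1.000e+00  2.824e-01]
 [ 0.000e+00  0.000e+00  0.000e+00  1.000e+00]] [ 0.30806701  0.13158371 21.94988749]
```

Request:
{"name": "carry_out", "arguments": {
  "commands": [
    [-0.1,0.1,3,0,0.3],
    [0,0,3,0,0.3],
    [0,0,3,0,0.3],
    [0,0,3,0,0.3],
    [0,0,3,0,0.3],
    [0,0,3,0,0.3],
    [0,0,2,0,0.3],
    [0,0,1.2,0,0.3],
    [0,0,0.7,0,0.3],
    [0,0,0,0,0.3]
  ]
}}

```text
time: 12.55
position: [0.4902, 0.1889, 0.0634]
eef_rot: [0.782, 0.623, -0.0, -0.0]
wrist_force: [0.0, -0.6, -1.1]
opening: 0.0438
grasp_force: 22.1
```

Request:
{"name": "carry_out", "arguments": {
  "commands": [
    [0.2,0,0,0,0.3],
    [0.2,0,0,0,0.3],
    [0.2,0,0,0,0.3],
    [0.15,0,0.03,0,0.3],
    [0.1,0,0.03,0,0.3],
    [0,0,0,0,0.3],
    [0,0,0,0,0.3],
    [0,0,0,0,0.3],
    [0,0,0,0,0.3],
    [0,0,0,0,0.3]
  ]
}}

```text
time: 13.55
position: [0.4927, 0.1969, 0.0638]
eef_rot: [0.782, 0.623, 0.0, 0.001]
wrist_force: [-1.6, -4.6, 6.7]
opening: 0.0437
grasp_force: 22.8
```

```bash
python3 - <<'E'
from h import *
P=pose(); print(P[:3,3], P[:3,:3].T@(np.array([.4904,.1956,.0629])-P[:3,3])*100)
I=eyes.grab_frame('wrist')['img'][:,:,::-1]; cv2.imwrite('pics/t3wrist.png',I); w=cv2.cvtColor(I,cv2.COLOR_BGR2GRAY).astype(int)
o=cv2.imread('pics/t2wrist.png',0).astype(int)
for im in(o,w): print([next((r for r in range(190,300) if im[r,c]>150),0) for c in(235,245,255,270,285,295,305)])
E
```

```text
[0.49266614 0.19694267 0.06381823] [-0.18163062 -0.19082053  0.0917102 ]
[239, 229, 223, 220, 222, 226, 235]
[234, 226, 220, 217, 219, 223, 232]
```

Request:
{"name": "carry_out", "arguments": {
  "commands": [
    [0.1,0,0.03,0,0.3],
    [0.1,0,0.03,0,0.3],
    [0.1,0,0.03,0,0.3],
    [0.05,0,0,0,0.3],
    [0,0,0,0,0.3],
    [0,0,0,0,0.3],
    [0,0,0,0,0.3],
    [0,0,0,0,0.3],
    [0,0,0,0,0.3],
    [0,0,0,0,0.3]
  ]
}}

```text
time: 14.6
position: [0.4934, 0.2005, 0.063]
eef_rot: [0.782, 0.623, 0.0, 0.001]
wrist_force: [-0.7, -4.4, 7.2]
opening: 0.0435
grasp_force: 22.9
```

```bash
python3 - <<'E'
from h import *
P=pose(); print(P[:3,3], P[:3,:3].T@(np.array([.4904,.1956,.0629])-P[:3,3])*100)
I=eyes.grab_frame('wrist')['img'][:,:,::-1]; cv2.imwrite('pics/t4wrist.png',I); w=cv2.cvtColor(I,cv2.COLOR_BGR2GRAY).astype(int)
print([next((r for r in range(190,300) if w[r,c]>150),0) for c in(235,245,255,270,285,295,305)])
E
```

```text
[0.49344507 0.20046375 0.06301397] [-0.54228394 -0.18765418  0.01137696]
[229, 219, 214, 211, 212, 218, 226]
```

Request:
{"name": "carry_out", "arguments": {
  "commands": [
    [0,0,-1,0,0.3],
    [0,0,-2,0,0.3],
    [0,0,-3,0,0.3],
    [0,0,-3,0,0.3],
    [0,0,-3,0,0.3],
    [0,0,-3,0,0.3],
    [0,0,-3,0,0.3],
    [0,0,-3,0,0.3],
    [0,0,-1,0,0.3],
    [0,0,0,0,0.3]
  ]
}}

```text
time: 15.65
position: [0.4937, 0.2011, 0.2837]
eef_rot: [0.782, 0.623, 0.001, 0.0]
wrist_force: [0.5, 0.6, -0.6]
opening: 0.0438
grasp_force: 22.1
```

Request:
{"name": "carry_out", "arguments": {
  "commands": [
    [-1.5,0.6,0,0,0.3],
    [-2.8,1.2,0,0,0.3],
    [-2.8,1.2,0,0,0.3],
    [-2.8,1.2,0,0,0.3],
    [-2.8,1.2,0,0,0.3],
    [-2.8,1.2,0,0,0.3],
    [-2.8,1.2,0,0,0.3],
    [-2.8,1.2,0,0,0.3],
    [-1.7,0.6,0,0,0.3],
    [0,0,0,0,0.3]
  ]
}}

```text
time: 16.65
position: [0.5349, -0.0457, 0.2803]
eef_rot: [0.783, 0.622, -0.001, -0.001]
wrist_force: [0.1, 0.7, -1.5]
opening: 0.0434
grasp_force: 22.1
```

Request:
{"name": "carry_out", "arguments": {
  "commands": [
    [0,0,0,-0.143,0.3],
    [0,0,0,-0.143,0.3],
    [0,0,0,-0.143,0.3],
    [0,0,0,-0.143,0.3],
    [0,0,0,-0.143,0.3],
    [0,0,0,-0.143,0.3],
    [0,0,0,-0.143,0.3],
    [0,0,0,-0.143,0.3],
    [0,0,0,-0.143,0.3],
    [0,0,0,-0.143,0.3]
  ]
}}

```text
time: 17.65
position: [0.5348, -0.0426, 0.2809]
eef_rot: [0.179, 0.984, -0.0, -0.001]
wrist_force: [0.6, 0.0, -0.8]
opening: 0.0439
grasp_force: 22.1
```

```bash
cat > meas.py <<'E'
from run import *
import sys
t=sys.argv[1]; s=read_state();P=pose(s); np.save(f'P{t}.npy',P); print(P[:3],s['grasp_force'],s['wrist_force'])
I={n:eyes.grab_frame(n)['img'][:,:,::-1].copy() for n in('wrist','scene','side')}
for n in I: cv2.imwrite(f'pics/{t}{n}.png',I[n])
w=cv2.cvtColor(I['wrist'],cv2.COLOR_BGR2GRAY).astype(int); W=[]
for c in(235,245,255,270,285,295,305): W.append((c,next(r for r in range(190,300) if w[r,c]>150)))
bot=[(c,next(r for r in range(334,270,-1) if w[r,c]>120)) for c in(232,235,238,242,299,303,306,309)]
print(W,bot); W+=[b for b in bot if 300<b[1]<330]
def edges(n):   # radial scan of the base disc's outer arc from model guess
    g=cv2.cvtColor(I[n],cv2.COLOR_BGR2GRAY).astype('float32'); base,ax=bottle((.74,.0423,0),P); c=proj(n,base); out=[]
    for a in np.radians(np.arange(-10,110,12)):
        d=np.array([np.cos(a),np.sin(a)]); r=np.arange(2,24,.25); pr=cv2.remap(g,(c[0]+r*d[0]).astype('float32')[None],(c[1]+r*d[1]).astype('float32')[None],cv2.INTER_LINEAR)[0]
        k=np.where((pr[:-1]>=180)&(pr[1:]<180))[0]
        if len(k): out.append(tuple(c+r[k[0]]*d))
    return out
S,D=edges('scene'),edges('side')
for d in [{'wrist':W,'scene':S,'side':D},{'wrist':W},{'scene':S,'side':D}]: report(d,P)
E
python3 meas.py t5
```

```text
[[-0.936  0.353 -0.002  0.535]
 [ 0.353  0.936  0.    -0.043]
 [ 0.002 -0.001 -1.     0.281]] 22.077064797355668 [ 0.581  0.012 -0.848]
[(235, 231), (245, 221), (255, 215), (270, 212), (285, 214), (295, 219), (305, 227)] [(232, 310), (235, 314), (238, 319), (242, 324), (299, 325), (303, 320), (306, 315), (309, 311)]
[ 0.763  0.042  0.002  0.027 -0.563  0.119 -1.836] [ 1.106  1.256  0.521  0.084 -0.595 -0.706 -1.728  0.641  0.874  0.546
  0.87  -0.372 -0.68  -0.473 -0.811  0.114  0.031 -0.046 -0.146 -0.005
 -0.125 -0.003  0.119  0.197 -1.508 -3.918  0.894  0.42   0.611  0.489
  0.301  0.069 -0.228 -0.425  0.014 -0.281  0.06  -0.918  0.869  0.083]
 base [ 0.561 -0.053  0.249] err deg 0.20025784881604014 tool move cm [-3.403 -0.193  3.124]
[0.764 0.043 0.002 0.    0.    0.    0.   ] [ 1.072  1.231  0.499  0.065 -0.615 -0.729 -1.758  0.576  0.817  0.497
  0.826 -0.416 -0.721 -0.522 -0.867  0.     0.     0.     0.     0.891
  0.138]
 base [ 0.561 -0.053  0.249] err deg 0.20153185648648334 tool move cm [-3.398 -0.193  3.113]
[ 0.756  0.042 -0.    -0.338  0.077 -0.193 -1.431] [ 0.216  0.104 -0.002 -0.122 -0.01  -0.151 -0.059  0.033  0.075 -1.398
 -3.819  0.965  0.473  0.651  0.515  0.305  0.05  -0.271 -0.49  -0.169
  0.038 -0.097 -0.715 -0.019 -0.212]
 base [ 0.562 -0.053  0.25 ] err deg 0.44654511175582706 tool move cm [-3.338 -0.193  3.268]
```

The tilt now fits at 0.76 rad, within half a degree of the line of sight. Moving in along the line of sight.

Request:
{"name": "carry_out", "arguments": {
  "commands": [
    [-0.42,-0.02,0.39,0,0.3],
    [-0.42,-0.02,0.39,0,0.3],
    [-0.42,-0.02,0.39,0,0.3],
    [-0.42,-0.02,0.39,0,0.3],
    [-0.42,-0.02,0.39,0,0.3],
    [-0.42,-0.02,0.39,0,0.3],
    [-0.42,-0.02,0.39,0,0.3],
    [-0.42,-0.02,0.39,0,0.3],
    [0,0,0,0,0.3],
    [0,0,0,0,0.3]
  ]
}}

```text
time: 18.8
position: [0.5664, -0.0565, 0.2508]
eef_rot: [0.182, 0.983, 0.0, -0.0]
wrist_force: [0.2, 0.0, 0.1]
opening: 0.0439
grasp_force: 22.1
```

```bash
python3 meas.py t6; python3 - <<'E'
from fit import *
P=np.load('Pt6.npy'); I={}
for n in('scene','side','wrist'): I[n]=cv2.imread(f'pics/t6{n}.png')
tile([(I['scene'],270,120,160),(I['side'],250,150,160),(I['wrist'],150,180,240),(I['scene'],150,80,300)],'pics/t6.png',400,300)
E
```

```text
[[-0.933  0.359 -0.     0.566]
 [ 0.359  0.933  0.    -0.057]
 [ 0.    -0.    -1.     0.251]] 22.075358842887418 [0.204 0.038 0.093]
[(235, 232), (245, 221), (255, 215), (270, 212), (285, 214), (295, 219), (305, 227)] [(232, 310), (235, 314), (238, 318), (242, 324), (299, 334), (303, 319), (306, 315), (309, 311)]
[ 0.763  0.043  0.002  4.377 -0.443  1.512 -2.158] [ 1.523  1.166  0.444  0.015 -0.669 -0.791 -1.834  0.373  0.614  0.854
  0.605 -0.375 -0.719 -1.063  3.682  3.407 -2.558 -3.029 -2.785 -3.871
  1.884  1.378  0.435 -3.823 -1.356 -0.022  0.59   0.658  0.401  0.543
  0.311 -0.338 -0.514  2.188 -0.222  0.756 -1.079  0.962  0.265]
 base [ 0.593 -0.067  0.219] err deg 0.08876299766547949 tool move cm [0.064 0.01  0.091]
[0.751 0.042 0.002 0.    0.    0.    0.   ] [ 1.681  1.188  0.43  -0.022 -0.692 -0.782 -1.728  0.609  0.646  0.683
  0.195 -0.633 -0.785 -0.936  0.     0.     0.     0.     0.873 -0.21 ]
 base [ 0.592 -0.066  0.219] err deg 0.5919284261854453 tool move cm [-0.026  0.01   0.14 ]
[ 0.951  0.043  0.     2.932  3.215 -0.756 -0.53 ] [ 5.222  5.047 -0.862 -1.237 -1.002 -2.298  2.563  0.962 -0.568 -3.933
 -1.476 -0.085  0.612  0.764  0.561  0.722  0.411 -0.52  -1.257  1.466
  1.608 -0.378 -0.265  0.092  0.355]
 base [ 0.599 -0.069  0.226] err deg 10.85566710179698 tool move cm [0.734 0.01  0.807]
```

View pics/t6.png

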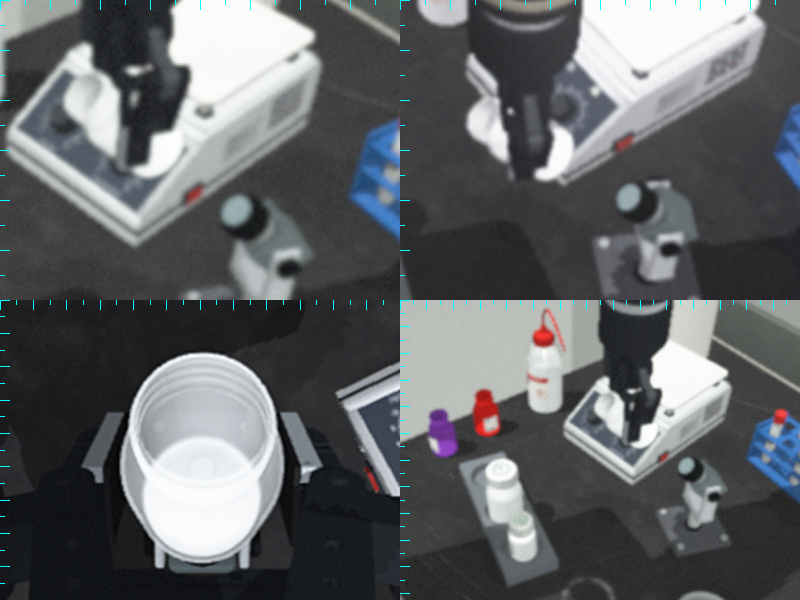

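The final view shows the bottle tilted with its mouth up and its base facing the lens. In the scene tile, both capped bottles are still standing in the rack and the far well is empty. I'll make a 1 mm trim, settle, and hand in.

Request:
{"name": "carry_out", "arguments": {
  "commands": [
    [0,0,0.1,0,0.3],
    [0,0,0,0,0.3],
    [0,0,0,0,0.3],
    [0,0,0,0,0.3],
    [0,0,0,0,0.3],
    [0,0,0,0,0.3],
    [0,0,0,0,0.3],
    [0,0,0,0,0.3],
    [0,0,0,0,0.3],
    [0,0,0,0,0.3]
  ]
}}

```text
time: 19.95
position: [0.5664, -0.0565, 0.25]
eef_rot: [0.182, 0.983, -0.0, -0.0]
wrist_force: [-0.5, 0.5, -0.4]
opening: 0.0435
grasp_force: 22.1
```

```bash
python3 -c "
from station import workorder
print(workorder.job_done())"
```

```text
the job is handed in; nothing more can be done
None
```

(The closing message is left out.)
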